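Swing the reading lamp over the open book and switch it on

TASK

Light the open book: with a fingertip, gently push the desk lamp's swing arm round until the lamp's head hangs over the middle of the open book, then press the push switch all the way down and let go of it, leaving the lamp there. Only push and press; do not pinch the lamp or pick anything up, and leave the book and everything else on the desk where it is.

Things in the scene. Friction and masses are not known exactly. Their poses are not given: they have to be found in the camera images.
- lamp: Aluminium swing-arm reading lamp, bolted to the desk: a dark round foot 100 mm across and 16 mm high with a thin upright post 18 mm thick; its swing arm turns on the post's top. Origin on the post's axis at desk height, z up; the arm points along the lamp's own -x when its joint reads 0.
- lamp_arm (a joint): Turn of the level swing arm about the upright post, rad, limits -1.7 to 1.7; positive is counter-clockwise seen from above (from the lamp's -x towards its -y). A stiff friction joint (about 0.25 N m, so 2 to 3 N at 110 mm from the axis): the arm stays where it is left and does not coast.
- lamp_head (a point): Point on top of the arm, on the centre line of the round lamp head, 200 mm from the post's axis and 255 mm above the desk. The head is a flat cone 100 mm across; its underside is 195 mm above the desk.
- lamp_pivot (a point): Top of the arm's hub, on the turning axis, 261 mm above the desk; hub radius 17 mm. From it the arm, a straight square bar 16 mm wide, runs out to 220 mm; its underside is 239 mm and its top 255 mm above the desk. Between 20 and 145 mm from the axis the bar is bare and free on both sides; farther out the lamp head hangs below it.
- book: The open book lying on the desk (loose, 0.5 kg): two white page blocks with lines of grey print, side by side with a gutter between them, on a grey cover; 136 mm along x (the spine's direction), 186 mm along y, 15 mm thick. Origin under its middle. It lies to one side of the lamp, and the shut planner to the other; which side varies.
- book_mid (a point): Middle of the open book, in the gutter, 12 mm above the desk. It lies 180 to 220 mm from the post's axis.
- switch (a joint): Travel of the push switch, m: 0 up, 0.006 fully down; springs back up; fully down takes about 4 N.
- switch_top (a point): Centre of the top of the lamp's push switch: a grey round button, 32 mm across, standing 22 mm above the desk in a low round white housing 48 mm across, fixed on the desk, far to the left or to the right of the lamp. It is pressed straight down; the point moves with the button.
- planner: Shut grey planner, 130 x 180 x 21 mm, loose, to the other side of the lamp. Leave it. Origin under its middle.
- pen_cup: Empty white ceramic pen cup, 72 mm across, 95 mm high, loose, on the other side of the desk from the switch. Leave it. Origin under its middle.
- mug: White mug, 76 mm across, 85 mm high, handle to its +y, loose, in front of the lamp. Leave it. Origin under its middle.
- stapler: Dark stapler, 130 x 32 x 55 mm, loose, behind the lamp. Leave it. Origin under its middle.
- notes: White block of note paper, 75 x 75 x 30 mm, loose, behind the lamp. Leave it. Origin under its middle.
Not all that is in view belongs to the job. What is shaped like the part that bears switch but pink or purple is not meant.

How it is judged (in metres and radians):
On the way, in this order (a step that is already met when the one before it is completed fails the run):
1. the lamp's head rests over the middle of the open book (horizontal distance between lamp_head and book_mid below 0.04 m and velocity of joint lamp_arm between -0.05 and 0.05 rad/s), for 0.3 s.
2. the switch is pressed down (horizontal distance between lamp_head and book_mid below 0.04 m and value of joint switch above 0.004 m), for 0.05 s.
At the end, for the whole second after the job is handed in: The centre of the lamp's head is within 40 mm, seen from above, of the middle of the open book, the arm is at rest, the switch has been pressed and is up again, and the book has moved less than 15 mm (all of step 1 and value of joint switch below 0.002 m and distance of book from where it was at the start of the episode below 0.015 m); the robot touches nothing.
It fails at once if the open book is shifted or lifted more than 15 mm (distance of book from where it was at the start of the episode above 0.015 m).
It fails at once if another loose thing on the desk is shifted, lifted or knocked by more than 20 mm (distance of any of planner, pen_cup, mug, stapler, notes from where it was at the start of the episode above 0.02 m).
It fails at once if the lamp is pinched or pushed with more than 25 N (contact force between the fingers and lamp above 25 N).
It also fails if it takes over 48 s, if anything falls off the work surface, if the arm or the gripper's body presses on something with over 40 N, if the wrist force passes 120 N, or if a joint passes its speed limit or range.

ROBOT

A 6-joint arm with a two-finger parallel gripper is mounted at the origin on the work surface. World frame = base frame: x ahead of the robot, y to its left, z up, the work surface at z = 0. Lengths are in m, angles in degrees, forces in N, time in s.
With the tool pointing down it reaches from about 0.325 to 0.9 m from the base axis. Payload 3.5 kg.
Tool frame: the origin (TCP) lies midway between the tips of the shut fingers; the grasp point (between the pads) lies bot.tcp_to_grasp behind it (bot.tcp_to_grasp is the distance from the TCP to the grasp point, in m); z points along the fingers, y is the line along which they close (so a half turn about z gives the same grasp; the last joint's range is limited). The gripper opens to 85 mm and grips with 20 to 120 N. Pads are 22 mm wide; open, the fingers measure 114 mm over their backs; the gripper's body (76 mm by 85 mm) begins 54 mm behind the grasp point. The pads swing forward as they close: fully open they stand 13 mm farther back than shut.
Start: joints at [-79.378, 15.837, -1.513, 72.651, 0, 84.076], TCP at [0.178, -0.599, 0.231] pointing down, gripper open.
Joint ranges: [-178.77, 178.77], [-48.84, 107.48], [-61.69, 71.31], [-111.58, 123.2], [-90, 87.43], [-180, 180]. Speed limits (degrees/s): [147.25, 147.25, 180, 180, 180, 180].

INTERFACE

Orientations are given as [roll, pitch, yaw] about the fixed x, y, z axes, in that order (R = Rz(yaw) Ry(pitch) Rx(roll)).
In Python, from rig import bot, imaging, sign_off gives the robot as it stands.
- The arm moves only by the tool carry_out, never from a script. Its argument "plan" is one flat list of numbers, 7 for each row, row after row: the shift along the world's x, y, z in cm, then the turn, a rotation vector about the world's x, y, z in rad, then the opening, from 0 (shut) to 1 (fully open). A call has 1 to 5 rows; each row shifts and turns the commanded pose from where the row before left it; what a row does not reach is not made up. A row lasts 1/12 s, in which the tool goes at most 41.7 mm and 7.16 degrees, less where a joint would pass 70% of its speed; a pose out of reach is approached as far as the arm can. A call with a gripper value outside its range is refused whole. The fingers move at their own pace and stop on an object; the grip force is fixed at half the most. Time passes only in rows, so rows that do not move let the fingers close. It gives the time, the measured TCP pose, the force, the opening and the grip force at its end, in the units of the state.
- bot.observe(): the state, without advancing time (a new reading comes with each control period).
- imaging.get_image(name): name is "scene" or "side" or "wrist"; returns a dict with "pixels" (400x640x3 uint8, red, green, blue), "depth" (400x640 float32, m along the optical axis (not along the pixel's ray), 0 where there is no reading), "fov_y" (degrees; the focal length in pixels is half the picture's height over the tangent of half this angle, whatever the lens; pixels are square), "cx", "cy" (the principal point, pixels), "eye" and "attitude" of the camera in the world. Camera axes: x right, y down, z forward; pixel columns grow to the right and rows downward; lengths in m; the calibration is good to about 2 mm. A picture is of the moment at which its call begins.
- sign_off(): hands the job in; it is judged then, once.
The state is a dict: "time_s": time; "joint_positions": joint angles; "qd": joint speeds; "tau": joint torques, N m; "tool_pos": TCP position; "orientation": TCP orientation; "ft_force": force on the tool from outside, world axes, zero at the start; "wrist_torque": the same for the moment, N m; "gripper_width": finger opening in m; "gripper_force": force on a finger pad.
Only numpy, scipy, OpenCV 4.12 (cv2) and the standard library are available. Lean on these libraries where they do the work, as an engineer would, in place of code of your own. Each camera call takes 0.05 s, during which the arm holds its last target. There are 200 camera calls.

## Working session

There is one attempt and no reset: what is moved stays moved. The work goes in short steps, Python scripts to look and compute and a tool call to move; the robot and the scene stay as the last step left them, time stands still between calls to the robot, and variables do not carry over. Pictures are saved under pics/ and viewed, at most 10 in all, crops included, and the job is handed in when it is done.

Besides the shell and the picture viewer there is one more tool, called after "Emit:" in YAML: its name, and indented under it one key for each argument. carry_out: Moves the arm, as the interface text tells. Its arguments: {"type":"object","properties":{"plan":{"type":"array","items":{"type":"number"}}},"required":["plan"]}

```bash
mkdir -p pics
cat > h.py <<'E'
import numpy as np, cv2
from rig import bot, imaging
def grab(n):
    d=imaging.get_image(n); np.savez(f'/tmp/{n}.npz',**{k:np.asarray(v) for k,v in d.items()}); return d
def load(n): return dict(np.load(f'/tmp/{n}.npz'))
def R(a):
    a=np.asarray(a,float)
    if a.shape==(3,3): return a
    from scipy.spatial.transform import Rotation as Q
    return Q.from_euler('xyz',a,degrees=True).as_matrix()
def ray(d,u,v):
    f=200/np.tan(np.radians(float(d['fov_y']))/2)
    return np.asarray(d['eye'],float), R(d['attitude'])@np.array([(u-d['cx'])/f,(v-d['cy'])/f,1.])
def at_z(d,u,v,z):
    e,r=ray(d,u,v); return e+r*(z-e[2])/r[2]
def by_depth(d,u,v):
    e,r=ray(d,u,v); return e+r*float(d['depth'][int(v),int(u)])
E
python3 - <<'E'
from h import *
for n in('scene','side'):
    d=grab(n); print(n,d['fov_y'],d['cx'],d['cy'],d['eye'],d['attitude'])
    cv2.imwrite(f'pics/{n}0.png',d['pixels'][:,:,::-1])
E
```

```text
scene 51.907314889910296 315.7852292136068 201.58671014575748 [1.4167135  0.03541045 0.8803795 ] [-130.21102707   -0.93487786   93.35066605]
side 51.96501407043494 324.5519930122935 199.43242262596038 [0.21413158 0.62987988 1.02364881] [-139.33649832   -0.48793321 -148.30365614]
```

View pics/scene0.png

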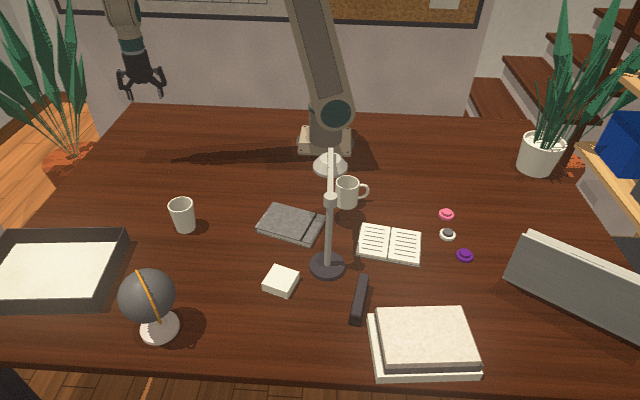

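View pics/side0.png

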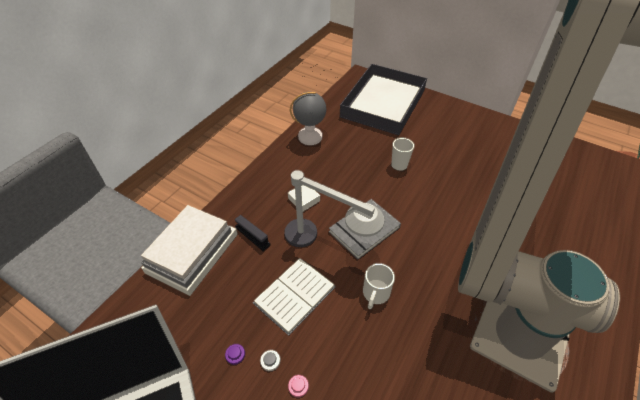

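The scene view shows three candidates for the switch: pink (446,214), grey on white (447,234) and purple (465,255). I choose the grey one. The open book is at about (390,244) on the robot's left (+y), and the lamp hub is at about (330,200) with its arm pointing at the robot. In the side view the hub is at (297,176), the head at (371,212), the book at (294,296) and the switch at (270,360).

Run:
```python
from h import *
s=load('scene')['pixels'][130:290,290:490]; t=load('side')['pixels'][160:380,220:420]
a=cv2.resize(s,None,fx=2,fy=2,interpolation=2); a=cv2.resize(s,(400,320),interpolation=2); b=cv2.resize(t,(400,440),interpolation=2)
c=np.zeros((440,800,3),np.uint8); c[:320,:400]=a; c[:,400:]=b
cv2.imwrite('pics/crop.png',c[:,:,::-1])
S,T=load('scene'),load('side')
for n,d,L in(('scene',S,dict(foot=(326,266,.016),book=(390,244,.012),sw=(447,233,.022),hub=(330,198,.261),end=(331,151,.255))),('side',T,dict(foot=(300,234,.016),book=(294,296,.012),sw=(270,359,.022),hub=(297,176,.261),end=(371,212,.255)))):
    for k,(u,v,z) in L.items(): print(n,k,at_z(d,u,v,z).round(3),by_depth(d,u,v).round(3))
```

```text
scene foot [0.667 0.034 0.016] [0.666 0.034 0.015]
scene book [0.566 0.218 0.012] [0.569 0.217 0.016]
scene sw [0.517 0.39  0.022] [0.519 0.389 0.024]
scene hub [0.669 0.035 0.261] [0.669 0.035 0.261]
scene end [0.458 0.032 0.255] [0.459 0.032 0.255]
side foot [0.652 0.045 0.016] [0.652 0.045 0.016]
side book [0.553 0.222 0.012] [0.552 0.223 0.014]
side sw [0.504 0.394 0.022] [0.504 0.394 0.021]
side hub [0.655 0.039 0.261] [0.655 0.038 0.26 ]
side end [0.44  0.039 0.255] [0.441 0.035 0.25 ]
```

View pics/crop.png

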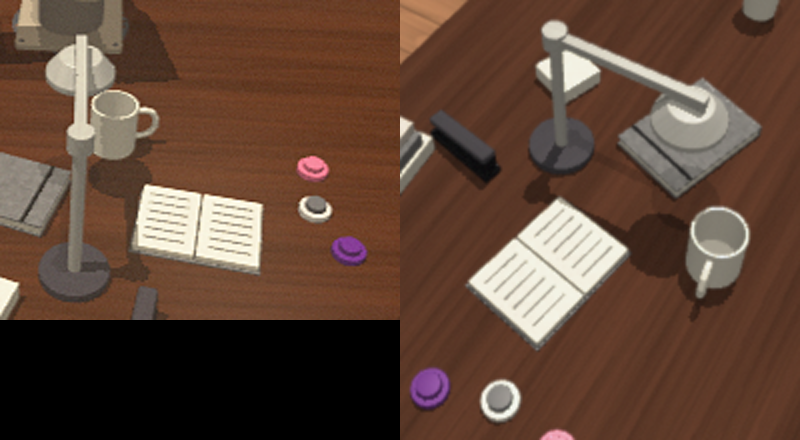

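Run:
```python
from h import *
o=bot.observe(); print(o['orientation'],o['tool_pos'],bot.tcp_to_grasp)
d=grab('wrist'); print(d['fov_y'],d['eye'],d['attitude'])
```

```text
[-1.79885450e+02 -1.11566865e-02  1.65486170e+01] [ 0.17784955 -0.59842224  0.23026234] 0.0187
58.48418980382064 [ 0.24631405 -0.57873572  0.37330287] [ 1.63585770e+02  4.63329618e-02 -7.33960204e+01]
```

Emit:
carry_out:
  plan: [2.2,2.8,2,0,0,0,0,2.2,2.8,2,0,0,0,0,2.2,2.8,2,0,0,0,0,2.2,2.8,2,0,0,0,0,2.2,2.8,2,0,0,0,0]

```text
time_s: 0.57
tool_pos: [0.2885, -0.4575, 0.3318]
orientation: [-180.0, -0.0, 16.5]
ft_force: [1.1, -1.3, -0.0]
gripper_width: 0.0256
gripper_force: 0.0
```

Emit:
carry_out:
  plan: [2.3,3.2,0.5,0,0,0.1,0,2.3,3.2,0.5,0,0,0.1,0,2.3,3.2,0.5,0,0,0.1,0,2.3,3.2,0.5,0,0,0.1,0,2.3,3.2,0.5,0,0,0.1,0]

```text
time_s: 0.98
tool_pos: [0.4036, -0.2973, 0.3564]
orientation: [-180.0, -0.0, 45.5]
ft_force: [0.9, -0.7, -0.2]
gripper_width: 0.0003
gripper_force: 0.0
```

Emit:
carry_out:
  plan: [2.3,3.2,0.5,0,0,0.1,0,2.3,3.2,0.5,0,0,0.1,0,2.3,3.2,0.5,0,0,0.1,0,2.3,3.2,0.5,0,0,0.1,0,0,0,0,0,0,0,0]

```text
time_s: 1.4
tool_pos: [0.4981, -0.1661, 0.377]
orientation: [179.9, -0.2, 68.7]
ft_force: [-0.2, -1.1, -0.0]
gripper_width: -0.0003
gripper_force: 0.0
```

Run:
```python
from h import *
d=grab('wrist'); print(d['eye'],d['attitude'],bot.observe()['tool_pos'])
cv2.imwrite('pics/w1.png',d['pixels'][:,:,::-1])
```

```text
[ 0.52316897 -0.09981889  0.52021571] [163.66918466  -0.19049887 -21.24613554] [ 0.49656704 -0.16838516  0.37647435]
```

View pics/w1.png

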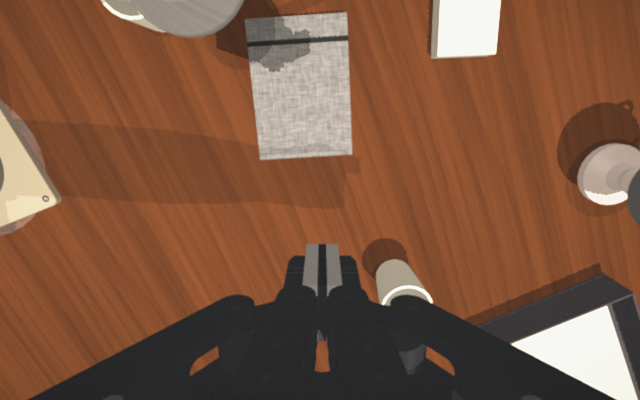

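The wrist view shows the planner (corners 247,20 / 347,13 / 352,153 / 261,160), the pen cup at (400,285) and the lamp head at the top left. I'll use the planner to see which camera is off.

Run:
```python
from h import *
W,S,T=load('wrist'),load('scene'),load('side')
for n,d,p in(('w',W,[(247,20),(347,13),(352,153),(261,160)]),('s',S,[(326,213),(303,242),(257,225),(272,204)]),('t',T,[(330,228),(361,253),(400,217),(381,202)])):
    print(n,[at_z(d,u,v,.021)[:2].round(3).tolist() for u,v in p])
```

```text
w [[0.468, 0.017], [0.59, -0.021], [0.535, -0.191], [0.412, -0.154]]
s [[0.454, 0.025], [0.585, -0.036], [0.524, -0.181], [0.424, -0.149]]
t [[0.585, -0.019], [0.462, 0.011], [0.423, -0.171], [0.5, -0.195]]
```

Emit:
carry_out:
  plan: [0.5,1,1,0,0,0,0,0.5,1,1,0,0,0,0,0.5,1,1,0,0,0,0,0.5,1,1,0,0,0,0,0,0,0,0,0,0,0]

```text
time_s: 1.87
tool_pos: [0.5162, -0.1308, 0.4195]
orientation: [179.7, -0.1, 68.1]
ft_force: [-0.8, 0.3, 0.4]
gripper_width: 0.0001
gripper_force: 0.0
```

Run:
```python
from h import *
d=grab('wrist'); print(d['eye'],d['attitude'],bot.observe()['tool_pos'])
cv2.imwrite('pics/w2.png',d['pixels'][:,:,::-1])
```

```text
[ 0.54173133 -0.06436265  0.56261251] [163.55128805  -0.35780301 -21.85892841] [ 0.51565006 -0.13147592  0.41828957]
```

View pics/w2.png

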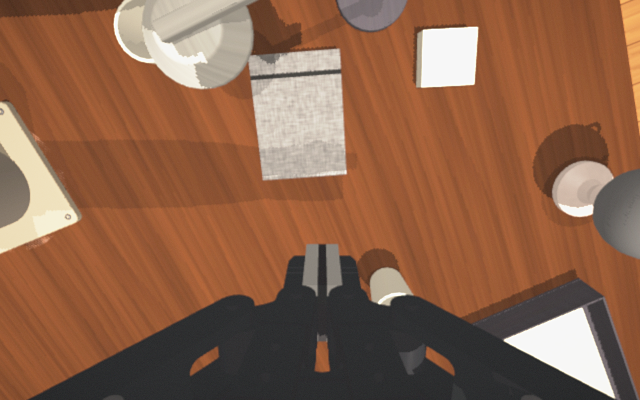

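The notes block is at (448,56) here and the lamp head with its bar at (160,35)–(255,0). I'll cross-check the cameras with the notes block and the bar end.

Run:
```python
from h import *
W,S,T=load('wrist'),load('scene'),load('side')
for n,d,p in(('w',W,(449,56)),('s',S,(281,277)),('t',T,(304,195))):
    # centroid of the white note top around the guess
    u,v=p; g=d['pixels'].min(2).astype(np.uint8); m=(g>170).astype(np.uint8)
    k,l,st,c=cv2.connectedComponentsWithStats(m); i=l[v,u]
    print(n,i,st[i],c[i].round(1),at_z(d,*c[i],.030).round(4),by_depth(d,u,v).round(3))
for p in [(155,32),(165,36),(210,20),(245,3)]: print(p,at_z(W,*p,.255).round(3),by_depth(W,*p).round(3))
```

```text
w 2 [ 421   27   57   61 3166] [448.6  56.5] [ 0.7268 -0.087   0.03  ] [ 0.728 -0.087  0.03 ]
s 34 [261 264  38  28 624] [280.  277.5] [ 0.727  -0.0852  0.03  ] [ 0.724 -0.083  0.029]
t 17 [301 186  19  20 209] [307.8 194.6] [ 0.7119 -0.0898  0.03  ] [ 0.722 -0.083  0.028]
(155, 32) [0.439 0.026 0.255] [0.438 0.026 0.255]
(165, 36) [0.444 0.021 0.255] [0.445 0.021 0.255]
(210, 20) [0.483 0.018 0.255] [0.481 0.02  0.247]
(245, 3) [0.513 0.018 0.255] [0.512 0.021 0.247]
```

Emit:
carry_out:
  plan: [2.5,3.4,0,0,0,0,0,2.5,3.4,0,0,0,0,0,0,3.2,0,0,0,0,0,0,0,-3.5,0,0,0,0,0,0,-3.5,0,0,0,0]

```text
time_s: 2.33
tool_pos: [0.5661, -0.0316, 0.3478]
orientation: [179.7, -0.1, 68.2]
ft_force: [1.2, -1.2, -0.9]
gripper_width: -0.0003
gripper_force: 0.0
```

Emit:
carry_out:
  plan: [0,0,-3.5,0,0,0,0,0,0,-3.5,0,0,0,0,0,0,-3.5,0,0,0,0,0,0,-2,0,0,0,0,0,0,0,0,0,0,0]

```text
time_s: 2.75
tool_pos: [0.5595, -0.0323, 0.215]
orientation: [-179.3, 0.2, 68.0]
ft_force: [-0.7, -0.2, -0.5]
gripper_width: -0.0002
gripper_force: 0.0
```

Run:
```python
from h import *
d=grab('scene');e=grab('side'); print(bot.observe()['tool_pos'])
c=np.hstack([cv2.resize(x,(400,400),interpolation=2) for x in(d['pixels'][100:300,250:450],e['pixels'][120:320,230:430])])
cv2.imwrite('pics/c2.png',c[:,:,::-1])
```

```text
[ 0.56356054 -0.03272252  0.22083306]
```

View pics/c2.png

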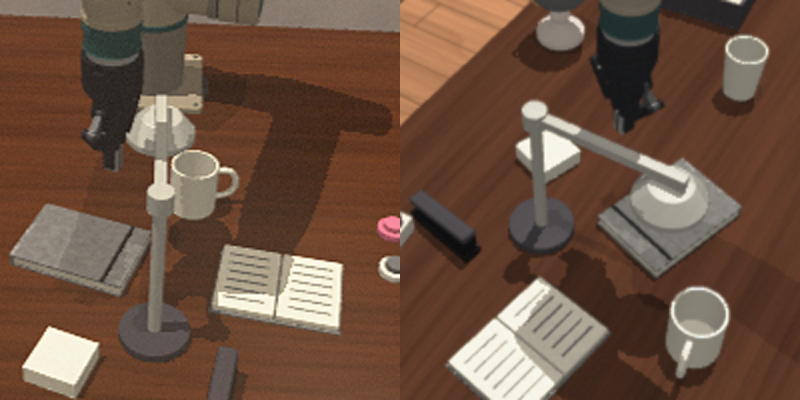

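Left crop: the shut fingertips (111,168) stand on the bar's −y side, clear of it. Right crop: tips at (625,128), beside the bar and inboard of the head. Next I'll check calibration against the known TCP.

Run:
```python
from h import *
S,T=load('scene'),load('side')
print(at_z(S,305.5,184,.221).round(3),at_z(T,342.5,184,.221).round(3))
# finger-centre arc about pivot, angle from -x toward +y
P=np.array([.661,.037])
for off in(.021,):
  for a in(0,10,20,30,40,50,61):
    t=np.radians(a); u=np.array([-np.cos(t),np.sin(t)]); n=np.array([np.sin(t),np.cos(t)])
    print(a,(P+.1*u-off*n).round(3))
```

```text
[ 0.568 -0.03   0.221] [ 0.559 -0.032  0.221]
0 [0.561 0.016]
10 [0.559 0.034]
20 [0.56  0.051]
30 [0.564 0.069]
40 [0.571 0.085]
50 [0.581 0.1  ]
61 [0.594 0.114]
```

Emit:
carry_out:
  plan: [0,1.2,0,0,0,0,0,0,1.2,0,0,0,0,0,0,1,0,0,0,0,0,0,1,0,0,0,0,0,0,0.8,0,0,0,0,0]

```text
time_s: 3.27
tool_pos: [0.565, 0.0208, 0.2228]
orientation: [179.8, 0.1, 68.2]
ft_force: [-0.5, -3.0, 2.4]
gripper_width: 0.0002
gripper_force: 1.6
```

Emit:
carry_out:
  plan: [0,0.7,0,0,0,0,0,0,0.7,0,0,0,0,0,0,0.7,0,0,0,0,0,0,0.7,0,0,0,0,0,0,0.7,0,0,0,0,0]

```text
time_s: 3.68
tool_pos: [0.5642, 0.0554, 0.221]
orientation: [-180.0, 0.0, 68.1]
ft_force: [1.1, -4.4, 0.0]
gripper_width: 0.0002
gripper_force: 1.5
```

Emit:
carry_out:
  plan: [0.2,0.8,0,0,0,0,0,0.3,0.8,0,0,0,0,0,0.4,0.8,0,0,0,0,0,0.4,0.8,0,0,0,0,0,0.4,0.8,0,0,0,0,0]

```text
time_s: 4.1
tool_pos: [0.5812, 0.0959, 0.2209]
orientation: [-179.9, 0.0, 68.1]
ft_force: [-1.1, -3.8, -0.1]
gripper_width: -0.0003
gripper_force: 1.5
```

Run:
```python
from h import *
d=grab('scene');e=grab('side'); print(bot.observe()['tool_pos'])
c=np.hstack([cv2.resize(x,(400,400),interpolation=2) for x in(d['pixels'][120:280,290:450],e['pixels'][160:340,220:400])])
cv2.imwrite('pics/c3.png',c[:,:,::-1])
```

```text
[0.58190308 0.09724104 0.22102708]
```

View pics/c3.png

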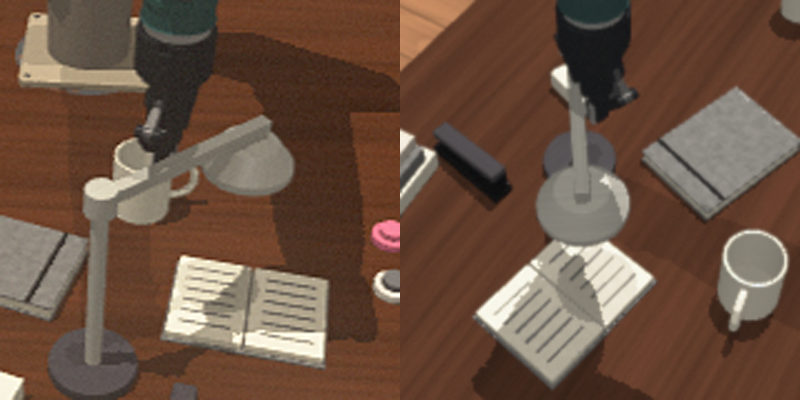

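The swing works: in the scene crop the bar end is at (270,125) and the book's middle at (248,307). In the side crop the bar end is at (582,198).

Run:
```python
from h import *
S,T=load('scene'),load('side')
b=[at_z(S,389,242.5,.014),at_z(T,294,296,.014)]
for n,d,h,e,bk in(('s',S,(330.5,197.5),(397.5,170),b[0]),('t',T,(297,176),(302,249),b[1])):
    p=at_z(d,*h,.261)[:2];q=at_z(d,*e,.255)[:2];k=bk[:2]
    f=lambda v:(np.degrees(np.arctan2(v[1],-v[0])).round(1),np.linalg.norm(v).round(3))
    print(n,p.round(3),q.round(3),k.round(3),f(q-p),f(k-p))
```

```text
s [0.667 0.037] [0.534 0.207] [0.562 0.215] (np.float64(52.0), np.float64(0.217)) (np.float64(59.4), np.float64(0.207))
t [0.655 0.039] [0.521 0.216] [0.552 0.223] (np.float64(53.0), np.float64(0.221)) (np.float64(60.8), np.float64(0.211))
```

Emit:
carry_out:
  plan: [0.3,0.3,0,0,0,0,0,0.4,0.3,0,0,0,0,0,0.4,0.2,0,0,0,0,0,0,0,0,0,0,0,0,0,0,0,0,0,0,0]

```text
time_s: 4.62
tool_pos: [0.5931, 0.1033, 0.2213]
orientation: [180.0, -0.1, 68.1]
ft_force: [-0.5, 0.4, 0.1]
gripper_width: 0.0003
gripper_force: 0.1
```

Emit:
carry_out:
  plan: [-0.8,-0.5,0,0,0,0,0,-2.2,-1.3,0,0,0,0,0,-2.5,-1.3,0,0,0,0,0,0,0,3,0,0,0,0,0,0,3.5,0,0,0,0]

```text
time_s: 5.03
tool_pos: [0.5297, 0.071, 0.2805]
orientation: [-179.2, 0.3, 68.0]
ft_force: [0.6, 0.7, 1.6]
gripper_width: -0.0001
gripper_force: 0.0
```

Run:
```python
from h import *
d=grab('scene');e=grab('side'); print(bot.observe()['tool_pos'])
c=np.hstack([cv2.resize(x,(400,400),interpolation=2) for x in(d['pixels'][120:280,290:450],e['pixels'][160:340,220:400])])
cv2.imwrite('pics/c4.png',c[:,:,::-1])
```

```text
[0.53969028 0.07142399 0.29207182]
```

View pics/c4.png

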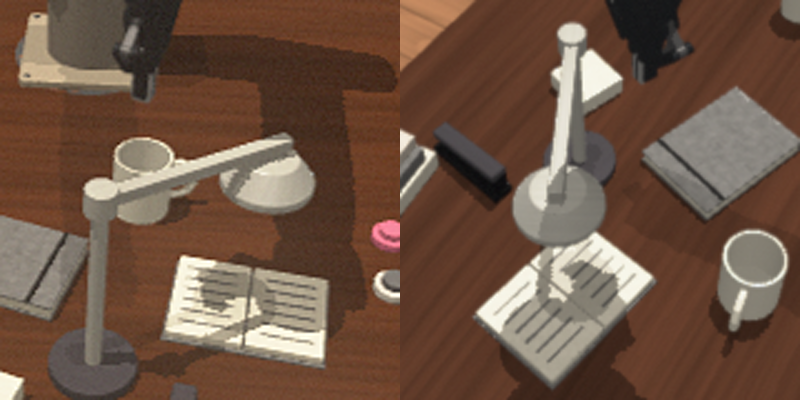

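Bar end is now at (291,143) in the scene crop and (557,197) in the side crop; the fingers are clear of the lamp.

Run:
```python
from h import *
S,T=load('scene'),load('side')
for n,d,h,e,bk in(('s',S,(330.5,197.5),(406.5,177),(389,242.5)),('t',T,(297.4,175.8),(290.7,248.7),(294,296))):
    p=at_z(d,*h,.261)[:2];q=at_z(d,*e,.255)[:2];k=at_z(d,*bk,.014)[:2]
    H=p+(q-p)/np.linalg.norm(q-p)*.2
    print(n,p.round(3),H.round(3),k.round(3),np.linalg.norm(H-k).round(4))
```

```text
s [0.667 0.037] [0.571 0.212] [0.562 0.215] 0.0098
t [0.654 0.038] [0.554 0.211] [0.552 0.223] 0.0126
```

Emit:
carry_out:
  plan: [-1,1,3,0,0,0,0,-1,1,3,0,0,0,0,-1.5,3,1.5,0,0,0,0,-1.5,3.5,0,0,0,0,0,0,0,0,0,0,0,0]

```text
time_s: 5.55
tool_pos: [0.486, 0.1609, 0.364]
orientation: [179.9, -0.3, 68.4]
ft_force: [-0.5, -0.7, 0.8]
gripper_width: 0.0001
gripper_force: 0.0
```

Emit:
carry_out:
  plan: [0,3.8,0,0,0,0,0,0,3.8,0,0,0,0,0,0,3.8,-2,0,0,0,0,0,3.8,-3,0,0,0,0,0,0,0,0,0,0,0]

```text
time_s: 5.97
tool_pos: [0.4853, 0.306, 0.3106]
orientation: [-179.7, 0.1, 68.4]
ft_force: [-0.7, -0.1, -1.3]
gripper_width: 0.0001
gripper_force: 0.0
```

Emit:
carry_out:
  plan: [0,0,-3,0,0,0,0,0,0,-3,0,0,0,0,0,0,-3,0,0,0,0,0,0,0,0,0,0,0,0,0,0,0,0,0,0]

```text
time_s: 6.38
tool_pos: [0.4862, 0.3012, 0.2247]
orientation: [-179.9, 0.2, 68.1]
ft_force: [-0.4, 0.1, 0.5]
gripper_width: 0.0001
gripper_force: 0.0
```

Run:
```python
from h import *
d=grab('wrist'); print(bot.observe()['tool_pos'])
cv2.imwrite('pics/w3.png',d['pixels'][:,:,::-1])
```

```text
[0.48776483 0.30207765 0.22689573]
```

View pics/w3.png

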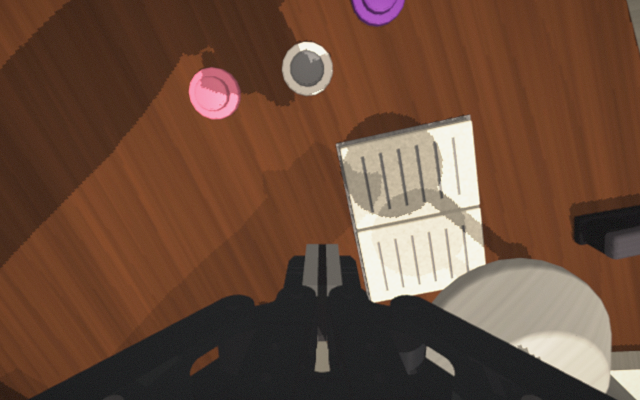

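The grey button in the white housing is at (307,68), between pink (213,93) and purple (378,3). The book is undisturbed, and the lamp head is at the lower right.

Run:
```python
from h import *
W=load('wrist'); print(at_z(W,307,68,.022).round(4),by_depth(W,307,68).round(4),bot.observe()['tool_pos'])
```

```text
[0.5074 0.3915 0.022 ] [0.5074 0.3914 0.0234] [0.48776483 0.30207765 0.22689573]
```

Emit:
carry_out:
  plan: [0.7,3,-1,0,0,0,0,0.7,3,-2,0,0,0,0,0.7,3,-3,0,0,0,0,0,0,-3.5,0,0,0,0,0,0,-3.5,0,0,0,0]

```text
time_s: 6.85
tool_pos: [0.5122, 0.3952, 0.1003]
orientation: [179.7, -0.4, 68.2]
ft_force: [-0.3, 0.1, -1.0]
gripper_width: 0.0001
gripper_force: 0.0
```

Emit:
carry_out:
  plan: [0,0,-3,0,0,0,0,0,0,-1.5,0,0,0,0,0,0,-1,0,0,0,0,0,0,-0.5,0,0,0,0,0,0,0,0,0,0,0]

```text
time_s: 7.27
tool_pos: [0.5095, 0.3922, 0.0382]
orientation: [179.9, -0.1, 68.1]
ft_force: [0.3, 0.4, -1.0]
gripper_width: 0.0001
gripper_force: 0.0
```

Centred above the button; pressing down slowly to about 16 mm.

Emit:
carry_out:
  plan: [0,0,-0.7,0,0,0,0,0,0,-0.5,0,0,0,0,0,0,-0.4,0,0,0,0,0,0,-0.4,0,0,0,0,0,0,0,0,0,0,0]

```text
time_s: 7.68
tool_pos: [0.5089, 0.3921, 0.0173]
orientation: [179.9, -0.1, 68.1]
ft_force: [0.6, -0.2, 2.8]
gripper_width: -0.0003
gripper_force: 1.6
```

Emit:
carry_out:
  plan: [0,0,-0.1,0,0,0,0,0,0,-0.1,0,0,0,0,0,0,-0.1,0,0,0,0,0,0,0,0,0,0,0,0,0,0,0,0,0,0]

```text
time_s: 8.1
tool_pos: [0.5089, 0.3921, 0.016]
orientation: [179.9, -0.1, 68.1]
ft_force: [-1.6, -1.5, 10.8]
gripper_width: 0.0001
gripper_force: 5.0
```

Bottomed out (z stopped at 16 mm, about 11 N). Releasing.

Emit:
carry_out:
  plan: [0,0,0.8,0,0,0,0,0,0,2,0,0,0,0,0,0,3,0,0,0,0,0,0,3,0,0,0,0,0,0,3,0,0,0,0]

```text
time_s: 8.52
tool_pos: [0.507, 0.3911, 0.1324]
orientation: [-179.9, 0.1, 68.1]
ft_force: [0.3, -0.3, 0.8]
gripper_width: 0.0001
gripper_force: 0.0
```

Emit:
carry_out:
  plan: [0,0,0,0,0,0,0,0,0,0,0,0,0,0,0,0,0,0,0,0,0,0,0,0,0,0,0,0,0,0,0,0,0,0,0]

```text
time_s: 8.93
tool_pos: [0.5067, 0.3908, 0.1299]
orientation: [-179.9, 0.2, 68.1]
ft_force: [0.2, 0.2, -1.5]
gripper_width: -0.0002
gripper_force: 0.0
```

Run:
```python
from h import *
old=load('scene')['pixels'].astype(int); d=grab('scene')
# lamp + book region unchanged since the measured picture?
print(np.abs(d['pixels'].astype(int)-old)[190:275,325:425].mean(), np.abs(d['pixels'].astype(int)-old)[170:190,335:400].mean(), bot.observe()['tool_pos'], bot.observe()['ft_force'])
from rig import sign_off
print(sign_off())
```

```text
7.4970196078431375 4.922051282051282 [0.50688712 0.39089801 0.13004518] [ 0.50066201 -0.56837524 -0.53874992]
the job is handed in; nothing more can be done
None
```

I swung the lamp head to about 10–13 mm from the middle of the book by camera measurement, pressed the switch until it bottomed out and released it, and handed the job in at about 9 s; no verdict was returned.

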